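# Seat the coffee grinder's upper burr

## Robot

A 6-joint arm with a two-finger parallel gripper is mounted at the origin on a cart in front of the work surface, level with it; the furniture and walls round the work are solid. World frame = base frame: x ahead of the robot, y to its left, z up, the work surface at z = 0. Lengths are in mm, angles in rad, forces in N, time in s.
With the tool pointing down it reaches from about 300 to 775 mm from the base axis. Payload 14.6 kg.
Tool frame: the origin (TCP) lies at the very end of the fingers, on their centre line; the grasp point (between the pads) lies 19 mm behind it (grip_point_offset is the distance from the TCP to the grasp point, in mm); z points along the fingers, y is the line along which they close (so a half turn about z gives the same grasp; the last joint's range is limited). The gripper opens to 94 mm and grips with 3 to 60 N. Pads are 16 mm wide; open, the fingers measure 119 mm over their backs; the gripper's body (75 mm by 177 mm) begins 78 mm behind the grasp point.
Start: joints at [-0.067, 0.3, 1.521, -0, 1.321, -0.067], TCP at [549.99, -0.002, 181.446] pointing down, gripper open.
Joint ranges: [-3.03, 3.03], [-0.79, 2.21], [0.23, 2.52], [-1.04, 4.18], [0, 3.07], [-2.55, 2.55]. Speed limits (rad/s): [2.22, 2.22, 2.57, 3.14, 3.14, 3.14].

## Interface

Orientations are given as [roll, pitch, yaw] about the fixed x, y, z axes, in that order (R = Rz(yaw) Ry(pitch) Rx(roll)).
In Python, from cell import read_state, camera, camera_info, sign_off, grip_point_offset gives the robot as it stands.
- The arm moves only by the shell command python3 -m handwheel 'ROWS' [FORCE]. ROWS is text: rows parted by semicolons, each of 5 numbers parted by spaces: the shift along the world's x, y, z in units of 40 mm (1.0 is 40 mm), then the turn about the world's z in units of 5 degrees (1.0 is 5 degrees), then the closure, from 0 (fully open) to 1 (shut). In form: dx dy dz yaw gripper; .... A call has 1 to 12 rows; each row shifts and turns the commanded pose from where the row before left it; what a row does not reach is not made up. A row lasts 1/12 s, in which the tool goes at most 41.7 mm and 7.16 degrees, less where a joint would pass 70% of its speed; a pose out of reach is approached as far as the arm can. A call is refused whole if a number of a shift passes 1 or a number of a turn 1, either way. A call with a gripper value outside its range is refused whole. The fingers move at their own pace and stop on an object; FORCE is the grip in N (left out, the last holds). Time passes only in rows, so rows that do not move let the fingers close. It gives the time, the measured TCP pose, the force, the opening and the grip force at its end, in the units of the state.
- read_state(): the state, without advancing time (a new reading comes with each control period).
- camera(name): name is "scene" or "side" or "wrist"; returns (picture, depth): 384x512x3 uint8, red, green, blue; 384x512 float32, mm along the optical axis (not along the pixel's ray), 0 where there is no reading.
- camera_info(name): a dict with "intrinsics" (3x3 intrinsics, pixels), "world_from_camera" (4x4, takes a point from camera to world coordinates). Camera axes: x right, y down, z forward; pixel columns grow to the right and rows downward; lengths in mm; the calibration is good to about 2 mm. A picture is of the moment at which its call begins: read the wrist's pose just before it. camera_info takes no time and is no camera call; for the wrist camera it gives the pose at the moment of the call.
- sign_off(): hands the job in; it is judged then, once.
The state is a dict: "clock": time; "joints": joint angles; "qd": joint speeds; "effort": joint torques, N m; "eef_pos": TCP position; "eef_rot": TCP orientation; "wrist_force": force on the tool from outside, world axes, zero at the start; "moment": the same for the moment, N m; "finger_gap": finger opening in mm; "finger_force": force on a finger pad.
Only numpy, scipy, OpenCV 4.12 (cv2) and the standard library are available. Lean on these libraries where they do the work, as an engineer would, in place of code of your own. Each camera call takes 0.05 s, during which the arm holds its last target. There are 200 camera calls.

## Task

The upper burr of the black coffee grinder was put back askew, so its two orange lugs sit on top of the metal ring. Take it by its grip bar and, without lifting it out, turn it under light pressure until the lugs drop into the two notches of the ring and it sits fully home, then let go. Leave the burr of the green spice grinder, which is already in, alone.

Things in the scene. Friction and masses are not known exactly. Their poses are not given: they have to be found in the camera images.
- coffee_burr: Loose burr, about 0.18 kg: dark steel plug 55 mm across, 36 high; origin centre of underside, z up. Two orange lugs along +x and -x, 14 wide, reaching 41 from the axis, z 22 to 34. Orange grip bar on top: 14 thick (y), 50 long (x, in line with the lugs), z 35 to 64. A half turn looks the same. Starts with the plug in the bore, lugs on the ring 34 to 90 degrees off the notches, origin 78 above the grinder's.
- coffee_grinder: Black housing, fixed, 116 mm across, 100 high; origin centre of underside, z up. Bright ring on top, 92 across, top at z 100, round a 59 bore. Two notches, 24 wide, 12 deep, cross it along +x and -x. With the lugs within 9 degrees of them, either way round, the burr goes down freely, without lock or spring; home, its origin is 66 above this one and the lugs are level with the ring. Grey drawer at the front (-x).
- spice_burr: Burr of the spice grinder, already home in it: same shape and size as the coffee burr, but with yellow lugs and grip bar; origin at the centre of its underside. Loose; leave it alone.
- spice_grinder: Green spice grinder, fixed, left or right of the black one; same shape, size and frame as the coffee grinder.
Things that resemble listed ones, but are neither listed nor needed, are in the scene too. Leave any red look-alike of the coffee_burr alone.

How it is judged (in metres and radians):
At the end, for the whole second after the job is handed in: The coffee grinder's burr sits fully home: within 3 mm of its seated height (66 mm above the grinder's origin), lugs within 12 degrees of the notches, either way round, centred within 10 mm, upright within 5 degrees, at rest; the spice grinder's burr is still home, within 8 mm of where it was (z of coffee_burr in the frame of coffee_grinder between 0.06 and 0.069 m and horizontal distance between coffee_burr and coffee_grinder below 0.01 m and angle between the x axis of coffee_burr and the x axis of coffee_grinder, either way round below 0.21 rad and angle between coffee_burr's own z axis and vertical below 0.09 rad and linear speed of coffee_burr below 0.02 m/s and z of spice_burr in the frame of spice_grinder below 0.07 m and distance of spice_burr from where it was at the start of the episode below 0.008 m); the robot touches nothing.
It fails at once if the coffee burr is lifted out (more than 18 mm above where it rested on the ring) (z of coffee_burr in the frame of coffee_grinder above 0.096 m).
It fails at once if the coffee burr is forced down or against its grinder with more than 60 N (contact force between coffee_burr and coffee_grinder above 60 N).
It fails at once if the spice grinder's burr is moved by more than 8 mm (distance of spice_burr from where it was at the start of the episode above 0.008 m).
It also fails if it takes over 32 s, if anything falls off the work surface, if the arm or the gripper's body presses on something with over 40 N, if the wrist force passes 120 N, or if a joint passes its speed limit or range.

## Working session

There is one attempt and no reset: what is moved stays moved. The work goes in short steps, Python scripts to look and compute and a shell command to move; the robot and the scene stay as the last step left them, time stands still between calls to the robot, and variables do not carry over. Pictures are saved under pics/ and viewed, at most 10 in all, crops included, and the job is handed in when it is done.

```bash
mkdir -p pics
cat > h.py <<'E'
import numpy as np, cv2
from cell import *
def save(n,img): cv2.imwrite('pics/'+n, cv2.cvtColor(img,cv2.COLOR_RGB2BGR))
def ray(info,uv):
    K=np.array(info['intrinsics']);T=np.array(info['world_from_camera'])
    d=T[:3,:3]@np.linalg.solve(K,[uv[0],uv[1],1]); return T[:3,3],d
def onplane(info,uv,z):
    o,d=ray(info,uv); return o+d*(z-o[2])/d[2]
def cloud(info,dep):
    K=np.array(info['intrinsics']);T=np.array(info['world_from_camera'])
    v,u=np.mgrid[:dep.shape[0],:dep.shape[1]]
    p=np.stack([(u-K[0,2])/K[0,0]*dep,(v-K[1,2])/K[1,1]*dep,dep],-1)
    return p@T[:3,:3].T+T[:3,3]
E
python3 - <<'E'
from h import *
a,_=camera('scene');b,_=camera('side')
save('a.png',cv2.resize(np.vstack([a,b]),(800//2*1,600)) if 0 else a); save('b.png',b)
c,_=camera('wrist');save('c.png',c)
for n in('scene','side','wrist'):print(n,np.round(np.array(camera_info(n)['world_from_camera']),2).tolist())
print(read_state())
E
```

```text
scene [[0.89, -0.31, 0.34, 180.8], [-0.46, -0.59, 0.66, -664.86], [-0.0, -0.75, -0.67, 770.27], [0.0, 0.0, 0.0, 1.0]]
side [[-1.0, -0.06, 0.07, 447.19], [-0.09, 0.49, -0.87, 727.21], [0.01, -0.87, -0.49, 492.44], [0.0, 0.0, 0.0, 1.0]]
wrist [[1.0, 0.0, 0.0, 549.78], [0.0, -0.96, -0.27, 77.35], [0.0, 0.27, -0.96, 383.35], [0.0, 0.0, 0.0, 1.0]]
{'clock': 0.15, 'joints': array([-6.65906153e-02,  3.00348600e-01,  1.52140942e+00,  1.09902437e-05,
        1.32070399e+00, -6.65673609e-02]), 'qd': array([-0.00078905, -0.00060976, -0.00195628, -0.00116242, -0.00014511,
       -0.00048877]), 'effort': array([-2.50185103e-04, -5.31960297e+01, -3.52822959e+01,  7.07691838e-02,
        2.35654798e-02, -3.66386917e-05]), 'eef_pos': array([5.49789311e+02, 1.94232260e-02, 1.81026156e+02]), 'eef_rot': array([-3.14072593e+00, -6.84504242e-05,  1.57077032e+00]), 'wrist_force': array([0.46932391, 0.14056332, 0.32392724]), 'moment': array([ 0.03316669, -0.00529421, -0.02256195]), 'finger_force': 0.0, 'finger_gap': 93.92941244005279}
```

View pics/a.png

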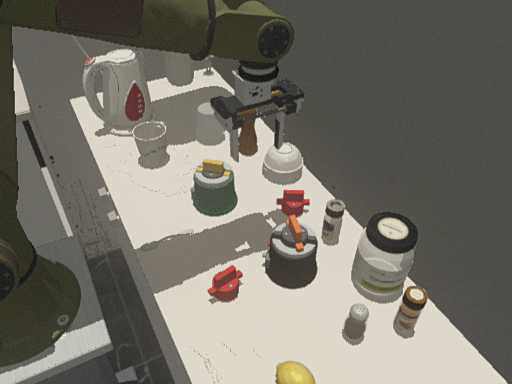

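View pics/b.png

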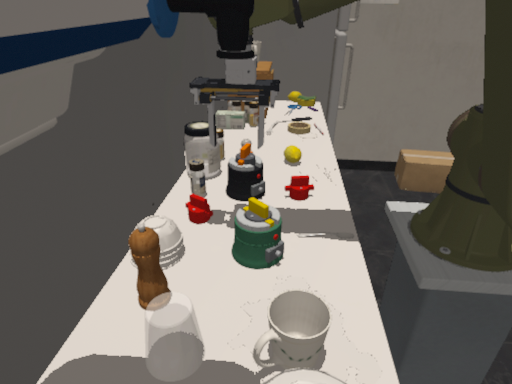

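View pics/c.png

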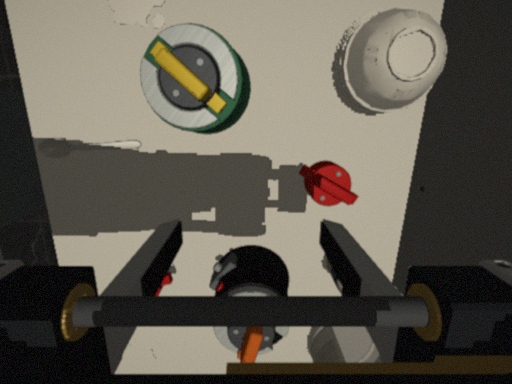

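The scene shows the candidates: the black grinder with the orange bar at about (296,235), which is the target. The look-alikes are red burrs at (293,201) and (227,283), and the yellow burr in the green grinder at (213,167). The side view agrees: orange at (245,155), yellow at (258,210), red at (300,187) and (199,208). In the wrist view the target (250,345) is partly hidden by the gripper.

Run:
```python
from h import *
out=[]
for n,(x0,y0,x1,y1) in {'scene':(255,205,335,295),'side':(215,130,285,205)}.items():
    i=camera_info(n);im,d=camera(n)
    P=cloud(i,d)
    hsv=cv2.cvtColor(im,cv2.COLOR_RGB2HSV)
    m=(hsv[...,0]>5)&(hsv[...,0]<16)&(hsv[...,1]>170)&(hsv[...,2]>90)
    w=np.zeros_like(m);w[y0:y1,x0:x1]=1;m&=w
    top=m&(P[...,2]>136)&(P[...,2]<150)
    for lab,q in(('orange',m),('bartop',top)):
        p=P[q];print(n,lab,len(p),np.round(np.percentile(p,[5,50,95],axis=0),0).tolist())
    p=P[top][:,:2].astype(np.float32)
    if len(p)>5: (cx,cy),(w_,h_),a=r=cv2.minAreaRect(p);print('rect',r)
    lug=m&(P[...,2]<118)
    print('lug',np.round(np.median(P[lug],0)) if lug.any() else None)
    # ring: bright, low saturation at z~100
    ring=w&(abs(P[...,2]-100)<5)&(hsv[...,1]<60)&(hsv[...,2]>110)
    p=P[ring][:,:2];
    A=np.c_[2*p,np.ones(len(p))];s=np.linalg.lstsq(A,(p**2).sum(1),rcond=None)[0];print('ring',len(p),np.round(s[:2]),np.round(np.percentile(p,[1,99],axis=0)))
    # housing top: outer
    c=im[y0:y1,x0:x1];out.append(cv2.resize(c,(390,430),interpolation=cv2.INTER_CUBIC))
save('d.png',np.hstack(out))
```

```text
scene orange 2 [[543.0, -205.0, 111.0], [549.0, -182.0, 125.0], [555.0, -160.0, 138.0]]
scene bartop 1 [[555.0, -157.0, 140.0], [555.0, -157.0, 140.0], [555.0, -157.0, 140.0]]
lug [ 543. -207.  110.]
ring 461 [ 580. -156.] [[ 505. -213.]
 [ 672. -123.]]
side orange 101 [[541.0, -179.0, 106.0], [551.0, -144.0, 127.0], [562.0, -125.0, 140.0]]
side bartop 21 [[543.0, -173.0, 136.0], [551.0, -154.0, 139.0], [558.0, -141.0, 142.0]]
rect ((550.81494140625, -161.44815063476562), (41.48819351196289, 11.548774719238281), 77.5813980102539)
lug [ 557. -127.  108.]
ring 158 [ 575. -205.] [[ 506. -273.]
 [ 651. -119.]]
```

View pics/d.png

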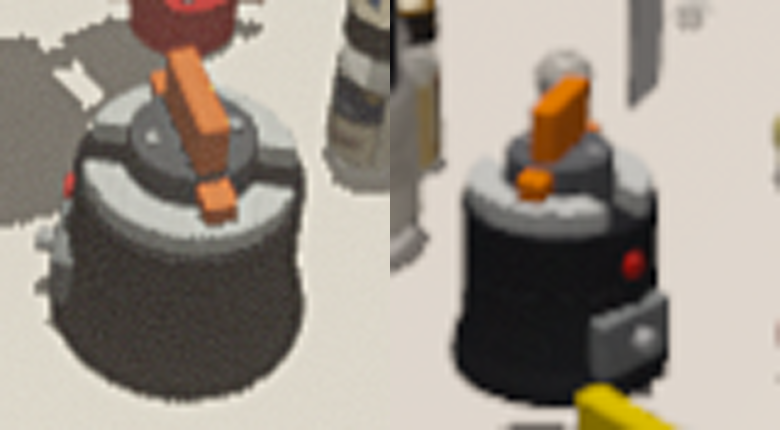

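The crop confirms the target: orange bar on the black grinder, with the lugs resting on the ring about 80° round from the notches (left notch in the crop near (110,140), right near (280,165)). Next I'll move the wrist camera over it to measure.

```bash
python3 -m handwheel '0 0 1 0 0; 0 -1 0 0 0; 0 -1 0 0 0; 0 -1 0 0 0; 0 -1 0 0 0; 0 -1 0 0 0; 0 -1 0 0 0; 0 -0.5 0 0 0; 0 0 0 0 0; 0 0 0 0 0; 0 0 0 0 0'
python3 - <<'E'
from h import *
i=camera_info('wrist');im,d=camera('wrist');P=cloud(i,d)
save('e.png',im);np.savez('e.npz',im=im,P=P,K=i['intrinsics'],T=i['world_from_camera'])
hsv=cv2.cvtColor(im,cv2.COLOR_RGB2HSV)
m=(hsv[...,0]>3)&(hsv[...,0]<18)&(hsv[...,1]>150)&(hsv[...,2]>70)&(P[...,2]>95)
for lo,hi in((136,150),(105,118)):
    q=P[m&(P[...,2]>lo)&(P[...,2]<hi)];print(len(q),np.round(q.mean(0)) if len(q) else '')
    if lo==136 and len(q)>5:print(cv2.minAreaRect(q[:,:2].astype(np.float32)))
E
```

```text
clock: 1.17
eef_pos: [550.0, -259.2, 221.3]
eef_rot: [-3.141, -0.0, 1.571]
wrist_force: [0.1, -0.8, 0.5]
finger_gap: 94.1
finger_force: 0.0
756 [ 550. -166.  141.]
((549.9839477539062, -166.49298095703125), (49.74167251586914, 13.31021499633789), 75.10556030273438)
301 [ 551. -168.  111.]
```

View pics/e.png

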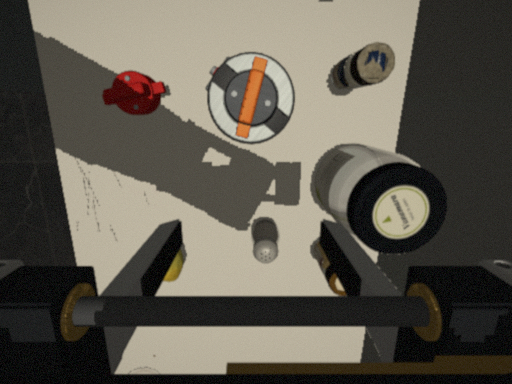

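The wrist view shows the black grinder at (251,97), the orange bar running (261,60)–(242,135), and the notches at about (222,75) and (281,120). The jar (395,205) and the shakers are clear of the target. Now the exact notch angle.

Run:
```python
from h import *
f=np.load('e.npz');im,P=f['im'],f['P'];info=dict(intrinsics=f['K'],world_from_camera=f['T'])
v,u=np.mgrid[:384,:512];o=f['T'][:3,3]
d=np.stack([u,v,np.ones_like(u)],-1)@np.linalg.inv(f['K']).T@f['T'][:3,:3].T
Q=o+d*((100-o[2])/d[...,2])[...,None]
hsv=cv2.cvtColor(im,cv2.COLOR_RGB2HSV)
near=np.hypot(Q[...,0]-550,Q[...,1]+166)<60
br=(near&(hsv[...,1]<50)&(hsv[...,2]>130)&(abs(P[...,2]-100)<4)).astype(np.uint8)
p=Q[br>0][:,:2].astype(np.float32);(c,r)=cv2.minEnclosingCircle(p);print('ring',c,r,len(p))
c=np.array(c);rel=Q[...,:2]-c;rad=np.hypot(*np.moveaxis(rel,-1,0));ang=np.degrees(np.arctan2(rel[...,1],rel[...,0]))
dark=(rad>33)&(rad<43)&(hsv[...,2]<110)&(hsv[...,1]<120)
h,_=np.histogram(ang[dark],bins=np.arange(-180,181,10));print(h.tolist())
for lo,hi in((110,180),(-70,0)):
    s=dark&(ang>lo)&(ang<hi);print(s.sum(),np.median(ang[s]),np.percentile(ang[s],[5,95]))
m=(hsv[...,0]>3)&(hsv[...,0]<18)&(hsv[...,1]>150)&(hsv[...,2]>70)&(P[...,2]>136)
q=P[m][:,:2];print('bar PCA',np.degrees(np.arctan2(*np.linalg.svd(q-q.mean(0))[2][0][::-1])))
print('jar top',np.percentile(P[150:250,350:440].reshape(-1,3),[5,95],axis=0).round())
print(read_state()['joints'].round(3))
```

```text
ring (550.125, -166.38601684570312) 45.27713394165039 2195
[0, 0, 0, 0, 0, 0, 0, 0, 0, 0, 0, 0, 31, 56, 57, 49, 1, 0, 0, 0, 0, 0, 0, 0, 0, 0, 0, 0, 0, 0, 40, 63, 62, 53, 1, 0]
219 141.128062004058 [125.54423689 157.07390418]
194 -38.35752725358031 [-53.98712027 -23.01888568]
bar PCA -105.31777423726349
jar top [[ 656. -314.   77.]
 [ 767. -227.  158.]]
[-0.5    0.406  1.286  0.     1.45  -0.501]
```

```bash
python3 -m handwheel '0 0.8 0 -1 0; 0 0.8 0 -1 0; 0 0.72 0 -1 0; 0 0 -0.8 0 0; 0 0 -0.7 0 0; 0 0 0 0 0; 0 0 0 0 0; 0 0 0 0 0'
python3 -c "
from h import *
s=read_state();print(s['joints'].round(3))"
```

```text
clock: 1.88
eef_pos: [550.7, -167.1, 163.3]
eef_rot: [3.14, 0.0, 1.31]
wrist_force: [-0.6, -0.9, 1.1]
finger_gap: 94.2
finger_force: 0.0
[-0.358  0.37   1.471  0.     1.299 -0.097]
```

```bash
python3 -m handwheel '0 0 -0.6 0 0; 0 0 -0.45 0 0; 0 0 0 0 0; 0 0 0 0 0.8; 0 0 0 0 0.9; 0 0 0 0 0.9; 0 0 0 0 0.9; 0 0 0 0 0.9; 0 0 0 0 0.9; 0 0 0 0 0.9' 20
```

```text
clock: 2.72
eef_pos: [550.1, -167.2, 119.7]
eef_rot: [3.141, 0.0, 1.309]
wrist_force: [-0.1, -0.1, -0.6]
finger_gap: 51.0
finger_force: 0.0
```

```bash
python3 -m handwheel '0 0 0 0 1; 0 0 0 0 1; 0 0 0 0 1; 0 0 0 0 1; 0 0 0 0 1; 0 0 0 0 1; 0 0 0 0 1; 0 0 0 0 1; 0 0 0 0 1; 0 0 0 0 1' 20
```

```text
clock: 3.55
eef_pos: [550.0, -167.2, 119.5]
eef_rot: [-3.142, 0.0, 1.309]
wrist_force: [0.3, 0.1, -0.5]
finger_gap: 0.7
finger_force: 0.0
```

The fingers shut on nothing, so I need to look.

Run:
```python
from h import *
a,_=camera('scene');b,_=camera('side');c,_=camera('wrist')
save('f.png',np.hstack([cv2.resize(a[150:310,220:360],(260,297)),cv2.resize(b[60:220,180:320],(260,297)),cv2.resize(c[180:,100:400],(280,297))]))
```

```text
(no output)
```

View pics/f.png

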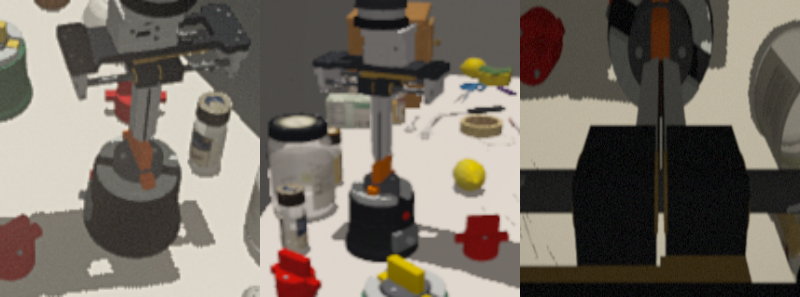

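The picture shows the closed fingertips just behind or above the bar: scene crop (140,135), side crop (380,152). The bar is still standing. I'll measure the fingertips with depth.

Run:
```python
from h import *
print(read_state()['eef_pos'],grip_point_offset)
for n in('scene','side','wrist'):
    i=camera_info(n);im,d=camera(n);P=cloud(i,d)
    hsv=cv2.cvtColor(im,cv2.COLOR_RGB2HSV)
    ok=(abs(P[...,0]-550)<50)&(abs(P[...,1]+167)<70)&(d>0)
    g=ok&(hsv[...,1]<90)&(P[...,2]>118)&(P[...,2]<200)
    for lo in range(118,200,8):
        q=P[g&(P[...,2]>=lo)&(P[...,2]<lo+8)]
        if len(q):print(n,lo,len(q),np.round(np.percentile(q[:,:2],[5,50,95],axis=0)).tolist())
    o=ok&(hsv[...,0]>3)&(hsv[...,0]<18)&(hsv[...,1]>150)&(hsv[...,2]>60)&(P[...,2]>100)
    print(n,'orange',np.round(np.percentile(P[o],[3,50,97],axis=0)).tolist())
```

```text
[ 549.99267627 -167.2246439   119.4387693 ] 18.8
scene 134 3 [[546.0, -173.0], [547.0, -148.0], [547.0, -148.0]]
scene 142 21 [[539.0, -180.0], [548.0, -177.0], [555.0, -175.0]]
scene 150 39 [[536.0, -180.0], [545.0, -176.0], [557.0, -162.0]]
scene 158 43 [[537.0, -180.0], [546.0, -177.0], [558.0, -164.0]]
scene 166 48 [[536.0, -180.0], [544.0, -176.0], [556.0, -160.0]]
scene 174 39 [[536.0, -181.0], [544.0, -176.0], [558.0, -162.0]]
scene 182 49 [[536.0, -180.0], [544.0, -176.0], [558.0, -162.0]]
scene 190 44 [[537.0, -181.0], [545.0, -176.0], [558.0, -163.0]]
scene 198 13 [[537.0, -180.0], [545.0, -176.0], [555.0, -164.0]]
scene orange [[534.0, -203.0, 106.0], [545.0, -185.0, 111.0], [556.0, -131.0, 141.0]]
side 134 3 [[561.0, -144.0], [562.0, -142.0], [562.0, -142.0]]
side 142 6 [[550.0, -159.0], [554.0, -158.0], [557.0, -157.0]]
side 150 29 [[539.0, -168.0], [550.0, -159.0], [563.0, -155.0]]
side 158 32 [[538.0, -170.0], [550.0, -159.0], [563.0, -154.0]]
side 166 30 [[539.0, -168.0], [551.0, -159.0], [563.0, -155.0]]
side 174 31 [[538.0, -171.0], [549.0, -158.0], [562.0, -154.0]]
[... 252 characters left out ...]
 [583.0, -126.0, 333.0]]
wrist 134 2 [[545.0, -160.0], [547.0, -160.0], [550.0, -160.0]]
wrist 142 67 [[545.0, -161.0], [550.0, -159.0], [559.0, -157.0]]
wrist 150 170 [[542.0, -161.0], [552.0, -159.0], [563.0, -156.0]]
wrist 158 186 [[542.0, -161.0], [553.0, -159.0], [563.0, -156.0]]
wrist 166 228 [[542.0, -161.0], [551.0, -159.0], [563.0, -156.0]]
wrist 174 257 [[542.0, -162.0], [553.0, -159.0], [563.0, -156.0]]
wrist 182 310 [[542.0, -161.0], [551.0, -159.0], [563.0, -156.0]]
wrist 190 379 [[541.0, -161.0], [552.0, -159.0], [563.0, -156.0]]
wrist 198 99 [[542.0, -161.0], [552.0, -159.0], [563.0, -156.0]]
wrist orange [[548.0, -158.0, 110.0], [556.0, -143.0, 139.0], [564.0, -127.0, 142.0]]
```

Run:
```python
from h import *
f=np.load('e.npz');P=f['P']
for s in(-1,1):
    x=(P[...,0]-550)*s
    g=(x>40)&(x<66)&(abs(P[...,1]+259)<14)&(P[...,2]>170)&(P[...,2]<300)
    print(s,np.histogram(P[g][:,2],bins=range(170,300,5))[0].tolist())
```

```text
-1 [0, 0, 0, 0, 0, 0, 0, 0, 0, 0, 0, 0, 0, 0, 8, 74, 96, 113, 124, 135, 146, 157, 175, 194, 211]
1 [0, 0, 0, 0, 0, 0, 0, 0, 0, 0, 0, 0, 0, 0, 9, 70, 103, 108, 125, 128, 149, 154, 174, 197, 203]
```

```bash
python3 -m handwheel '0 0 0.5 0 0; 0 0 0.2 0 0; 0 0 0 0 0; 0 0 0 0 0; 0 0 0 0 0; 0 0 0 0 0; 0 0 0 0 0; 0 0 0 0 0; 0 0 0 0 0; 0 0 0 0 0; 0 0 0 0 0'
python3 - <<'E'
from h import *
print(read_state()['eef_pos'])
for n in('wrist','side','scene'):
    i=camera_info(n);im,d=camera(n);P=cloud(i,d);hsv=cv2.cvtColor(im,cv2.COLOR_RGB2HSV)
    g=(np.hypot(P[...,0]-550,P[...,1]+167)<68)&(hsv[...,1]<90)&(P[...,2]>120)&(P[...,2]<230)
    for s in(-1,1):
        gg=g&((P[...,0]-550)*s>25)
        print(n,s,np.histogram(P[gg][:,2],bins=range(120,230,5))[0].tolist())
E
```

```text
clock: 4.77
eef_pos: [550.0, -167.2, 147.4]
eef_rot: [-3.141, -0.0, 1.309]
wrist_force: [-0.6, -0.3, -0.2]
finger_gap: 70.4
finger_force: 0.0
[ 549.96739793 -167.20546473  147.35547242]
wrist -1 [0, 0, 0, 0, 0, 0, 0, 0, 0, 0, 49, 60, 78, 82, 88, 89, 102, 129, 117, 134, 149]
wrist 1 [0, 0, 0, 0, 0, 0, 0, 0, 0, 3, 49, 66, 82, 75, 85, 100, 106, 105, 133, 143, 162]
side -1 [0, 0, 0, 0, 0, 0, 0, 0, 0, 0, 3, 6, 13, 13, 10, 16, 12, 13, 12, 15, 11]
side 1 [0, 0, 0, 0, 0, 0, 0, 0, 0, 0, 5, 10, 14, 13, 12, 7, 11, 12, 12, 14, 11]
scene -1 [0, 0, 0, 0, 0, 0, 0, 0, 0, 1, 4, 11, 14, 18, 18, 17, 19, 17, 16, 17, 16]
scene 1 [0, 0, 0, 0, 0, 0, 0, 0, 0, 3, 11, 17, 19, 15, 20, 14, 22, 22, 15, 22, 20]
```

All three cameras put the real fingertips about 23 mm above the reported TCP; x and y agree. So a tip height of about 121 needs a reported z of about 98.5.

```bash
python3 -m handwheel '0 0 -0.5 0 0; 0 0 -0.5 0 0; 0 0 -0.15 0 0; 0 0 -0.07 0 0; 0 0 0 0 0; 0 0 0 0 0.5; 0 0 0 0 0.7'
python3 - <<'E'
from h import *
i=camera_info('wrist');im,d=camera('wrist');P=cloud(i,d);hsv=cv2.cvtColor(im,cv2.COLOR_RGB2HSV)
g=(np.hypot(P[...,0]-550,P[...,1]+167)<68)&(hsv[...,1]<90)&(P[...,2]>105)&(P[...,2]<200)
print(np.histogram(P[g&(abs(P[...,0]-550)>18)][:,2],bins=range(105,200,5))[0].tolist())
o=(hsv[...,0]>3)&(hsv[...,0]<18)&(hsv[...,1]>150)&(hsv[...,2]>60)&(P[...,2]>125)&(P[...,2]<150)
print(np.round(np.percentile(P[o],[3,50,97],axis=0)).tolist())
E
```

```text
clock: 5.5
eef_pos: [550.5, -167.4, 99.7]
eef_rot: [3.14, 0.0, 1.309]
wrist_force: [0.3, 0.5, -0.1]
finger_gap: 83.9
finger_force: 0.0
[26, 922, 10, 61, 121, 153, 168, 169, 195, 203, 247, 247, 293, 312, 350, 379, 394, 554]
[[542.0, -186.0, 130.0], [551.0, -161.0, 141.0], [560.0, -142.0, 142.0]]
```

```bash
python3 -m handwheel '0 0 0 0 1; 0 0 0 0 1; 0 0 0 0 1; 0 0 0 0 1; 0 0 0 0 1; 0 0 0 0 1; 0 0 0 0 1; 0 0 0 0 1; 0 0 0 0 1; 0 0 0 0 1' 25
```

```text
clock: 6.38
eef_pos: [550.0, -167.2, 98.6]
eef_rot: [3.142, 0.0, 1.309]
wrist_force: [3.0, -1.0, -2.1]
finger_gap: 13.6
finger_force: 25.2
```

Gripped: gap 13.6 mm, 25 N. Now some light pressure and the first part of the turn (+66° in all).

```bash
python3 -m handwheel '0 0 -0.03 0 1; 0 0 0 0 1; 0 0 0 0.5 1; 0 0 0 0.5 1; 0 0 0 0.5 1; 0 0 0 0.5 1; 0 0 0 0 1; 0 0 0 0 1'
```

```text
clock: 7.05
eef_pos: [550.7, -167.5, 98.6]
eef_rot: [3.139, 0.001, 1.484]
wrist_force: [0.6, -0.4, 7.9]
finger_gap: 13.5
finger_force: 25.0
```

```bash
python3 -m handwheel '0 0 0 0.8 1; 0 0 0 0.8 1; 0 0 0 0.8 1; 0 0 0 0.8 1; 0 0 0 0.8 1; 0 0 0 0.8 1; 0 0 0 0.8 1; 0 0 0 0.8 1; 0 0 0 0.8 1; 0 0 0 0.8 1; 0 0 0 0 1; 0 0 0 0 1'
```

```text
clock: 8.05
eef_pos: [550.7, -167.5, 98.6]
eef_rot: [3.14, 0.002, 2.182]
wrist_force: [-0.0, -0.5, 7.6]
finger_gap: 13.7
finger_force: 25.0
```

```bash
python3 -m handwheel '0 0 0 0.7 1; 0 0 0 0.7 1; 0 0 0 0.7 1; 0 0 0 0.7 1; 0 0 0 0.5 1; 0 0 0 0 1; 0 0 -0.04 0 1; 0 0 0 0 1; 0 0 0 0 1'
```

```text
clock: 8.8
eef_pos: [549.9, -167.2, 95.6]
eef_rot: [-3.141, -0.0, 2.468]
wrist_force: [-0.8, 0.3, -1.7]
finger_gap: 13.7
finger_force: 25.0
```

It moves down freely (force −1.7 N, just the weight), so the lugs are in the notches. Now I'll lower it the rest of the way.

```bash
python3 -m handwheel '0 0 -0.05 0 1; 0 0 -0.05 0 1; 0 0 -0.05 0 1; 0 0 -0.04 0 1; 0 0 0 0 1; 0 0 0 0 1'
```

```text
clock: 9.3
eef_pos: [550.0, -167.2, 88.1]
eef_rot: [-3.141, -0.0, 2.47]
wrist_force: [0.4, -0.8, -2.1]
finger_gap: 14.3
finger_force: 25.0
```

```bash
python3 -m handwheel '0 0 -0.03 0 1; 0 0 -0.02 0 1; 0 0 0 0 1; 0 0 0 0 1'
```

```text
clock: 9.63
eef_pos: [550.1, -167.3, 86.6]
eef_rot: [3.141, 0.0, 2.47]
wrist_force: [-0.2, 0.8, 2.8]
finger_gap: 13.7
finger_force: 25.0
```

It touched home 12 mm lower. Release, rise and check.

```bash
python3 -m handwheel '0 0 0 0 0.5; 0 0 0 0 0.5; 0 0 0 0 0.5; 0 0 0 0 0.5; 0 0 0 0 0.5; 0 0 0 0 0.5; 0 0 0.3 0 0.5; 0 0 0.8 0 0.5; 0 0 1 0 0.5; 0 0 1 0 0.5; 0 0 0 0 0.5'
python3 -m handwheel '0 -1 0 -1 0.5; 0 -1 0 -1 0.5; 0 -0.4 0 -1 0.5; 0 0 0 -1 0.5; 0 0 0 -1 0.5; 0 0 0 -1 0.5; 0 0 0 -1 0.5; 0 0 0 -1 0.5; 0 0 0 -1 0.5; 0 0 0 -1 0.5; 0 0 0 0 0.5; 0 0 0 0 0.5'
python3 - <<'E'
from h import *
i=camera_info('wrist');im,d=camera('wrist');P=cloud(i,d);save('g.png',im)
hsv=cv2.cvtColor(im,cv2.COLOR_RGB2HSV)
o=(hsv[...,0]>3)&(hsv[...,0]<18)&(hsv[...,1]>150)&(hsv[...,2]>60)&(np.hypot(P[...,0]-550,P[...,1]+166)<60)
t=o&(P[...,2]>122);q=P[t]
print(len(q),'top z',np.percentile(q[:,2],[10,50,90]).round(1),cv2.minAreaRect(q[:,:2].astype(np.float32)))
l=o&(P[...,2]<108);print('lug z',np.median(P[l][:,2]),l.sum())
E
```

```text
clock: 10.55
eef_pos: [552.3, -168.0, 219.4]
eef_rot: [3.138, 0.012, 2.47]
wrist_force: [0.1, -0.0, 1.4]
finger_gap: 47.0
finger_force: 0.0
clock: 11.55
eef_pos: [550.0, -263.2, 210.8]
eef_rot: [3.141, 0.0, 1.6]
wrist_force: [-0.6, 0.7, 0.5]
finger_gap: 47.1
finger_force: 0.0
796 top z [127.5 128.8 129.9] ((546.5045166015625, -170.08050537109375), (22.3322696685791, 50.048404693603516), 48.599491119384766)
lug z 99.05841270778114 384
```

View pics/g.png

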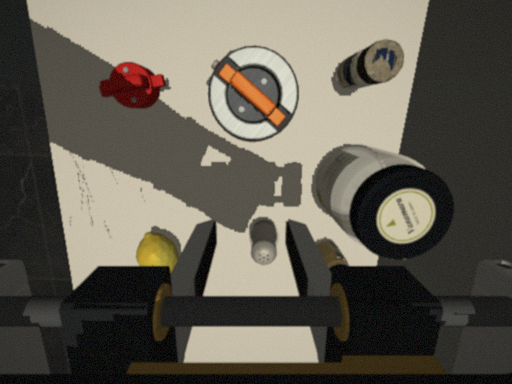

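The picture shows the burr at (253,93) with its lugs in both notches, at (224,70) and (282,118). The lug tops measure 99 mm against 100 nominal and the bar top 129 against 130, so it is home, and the gripper is clear.

```bash
python3 -c "
from cell import *
print(sign_off())"
```

```text
the job is handed in; nothing more can be done
None
```

The coffee burr was turned about 66° under roughly 8 N of pressure and dropped home with its lugs in the notches; I released it, left the spice burr alone, and handed the job in at about 12 s (no verdict was returned).

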